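# Screw the pump top back onto the refilled soap bottle

## Robot

A 6-joint arm with a two-finger parallel gripper is mounted at the origin on the work surface. World frame = base frame: x ahead of the robot, y to its left, z up, the work surface at z = 0. Lengths are in mm, angles in rad, forces in N, time in s.
With the tool pointing down it reaches from about 350 to 975 mm from the base axis. Payload 7.1 kg.
Tool frame: the origin (TCP) lies on the front face of the gripper's body, between the roots of the fingers; the fingertips stand 80 mm ahead of it and the grasp point (between the pads) lies 61 mm ahead of it (env.tips_ahead is the distance from the TCP to the fingertips, in mm); z points along the fingers, y is the direction in which the jaws open and shut (so a half turn about z gives the same grasp; the last joint's range is limited). The gripper opens to 88 mm and grips with 3 to 60 N. Pads are 20 mm wide; open, the fingers measure 115 mm over their backs; the gripper's body (75 mm by 178 mm) begins 61 mm behind the grasp point.
Start: joints at [1.323, 0.423, 1.63, -0, 1.089, -0.019], TCP at [141.724, 608.703, 302.675] pointing down, gripper open.
Joint ranges: [-3, 3], [-0.9, 2.11], [0.09, 2.58], [-1.31, 4.45], [0.11, 2.69], [-2.54, 2.54]. Speed limits (rad/s): [2.39, 2.39, 3.01, 3.14, 3.14, 3.14].

## Interface

Orientations are given as a unit quaternion [x, y, z, w].
In Python, from station import env, set_gripper, viewer, workorder gives the robot as it stands. Calls block until the motion is done:
- env.reach(position, orientation): joint-space move of the TCP to a pose.
- env.move_l(position, rot=None, rate=150, f_stop=None): straight line of the TCP; rot=None keeps the orientation; rate is the mean speed in mm/s. With f_stop (N) it stops when the force on the tool has changed by that much, and returns True; else False.
- env.move_joints(angles): joint-space move.
- set_gripper(opening): finger opening in mm; the grip force is fixed at half the most; returns when the fingers have stopped.
- env.hold(seconds).
- env.ik(position, orientation): joint angles nearest the present ones, or None.
- env.read_state(): the state.
- viewer.camera(name): name is "side" or "top" or "wrist"; returns the picture (400x640x3 uint8, blue, green, red); there is no depth.
- viewer.camera_params(name): a dict with "fx", "fy", "cx", "cy" (pixels), "dist" ([k1, k2, p1, p2, k3] as OpenCV has them; the pictures are not rectified), "pose" (4x4, takes a point from camera to world coordinates); the wrist camera has in their place "tool_from_camera" (4x4, takes a point from camera to tool coordinates, whose origin is the TCP and whose axes are the flange's). Camera axes: x right, y up, looking along -z (the intrinsics and any distortion apply to the point x, -y, -z); pixel columns grow to the right and rows downward; lengths in mm; the calibration is good to about 2 mm. A picture is of the moment at which its call begins: read the wrist's pose just before it. camera_params takes no time and is no camera call.
A pose or a line that the arm cannot do raises env.IKError and nothing moves.
- workorder.sign_off(): hands the job in, once; it reports no verdict.
The state is a dict: "time_s": time; "qpos": joint angles; "dq": joint speeds; "tau": joint torques, N m; "tool_pos": TCP position; "orientation": TCP orientation; "force": force on the tool from outside, world axes, zero at the start; "wrist_torque": the same for the moment, N m; "width": finger opening in mm.
Only numpy, scipy, OpenCV 4.12 (cv2) and the standard library are available. Lean on these libraries where they do the work, as an engineer would, in place of code of your own. Each camera call takes 0.05 s, during which the arm holds its last target. There are 200 camera calls.

## Task

The glass soap bottle has been refilled: take the steel pump top out of the toothbrush holder and set its collar level on the bottle's neck, dip tube inside. Turn it backward (counter-clockwise from above) under a light push until you feel it drop into the thread start, then screw it clockwise until it is fully home against its stop, and let go. Be gentle with the glass, do not force the collar at any time, and leave the holder and the other things standing where they are.

Things in the scene. Friction and masses are not known exactly. Their poses are not given: they have to be found in the camera images.
- pump_collar (a point): Centre of the pump top's knurled round steel collar, 48 mm diameter, 18 mm high: on its axis, 9 mm above the collar's lower edge. z up along the axis; the spout points along -x. Grip the collar across y (20 degrees askew does no harm) from above, a finger on either side of the spout; at the start its lower edge stands on the toothbrush holder's top plate.
- pump_head (a point): Top centre of the pump's 23 mm wide steel head, locked down, 35 mm above pump_collar. The 8 mm thick spout reaches 43 mm from the axis along -x, all of it 14 to 31 mm above pump_collar.
- pump: The whole steel pump top, loose, about 140 g. Origin on the axis at the collar's lower edge, axes as pump_collar. Below the origin an 18 mm wide white housing reaches 26 mm down and a 7 mm clear dip tube 76 mm down. Inside the skirt, at its lower edge, three lugs 2.5 mm high stand 120 degrees apart; higher up lies a springy gasket that meets the bottle's rim.
- mouth (a point): Centre of the bottle's mouth at its glass rim, 128 mm above the shelf; z up. Bore 23 mm; neck 31 mm, 40 mm over the thread, collar skirt 43 mm inside. Pump_collar is 3 to 8 mm above this point while the lugs ride on the thread ramps, and 1.5 mm above it once they have dropped into the entry gaps with the gasket just on the rim.
- thread (a point): On the bottle's axis, 6 mm below the rim. Three-start right-hand quick thread: three 76 degree ramps fall 4.5 mm clockwise from near the rim to stop ribs 1.8 mm proud of their low ends; then a 37 degree entry gap. The gaps' angle is unknown, new each time. On a ramp, clockwise jams on a rib; counter-clockwise climbs, then drops 6 mm. A collar set down on a rib first slips off it by 2 mm.
- home (a point): Where pump_collar lies once screwed home (on the axis, 1.5 mm below the rim), 70 to 100 degrees clockwise after the drop: the thread draws the collar 3 mm down against the gasket, which pushes back with up to about 18 N, until the lugs meet the stop ribs. Turning takes about 0.2 to 0.35 N m near the end; at the stop the moment rises steeply.
- bottle: Clear round glass soap bottle, 76 mm diameter, held fast in a steel ring holder with a 92 mm round foot screwed to the shelf: it neither turns nor shifts. Origin at the centre of the foot's underside. The neck's foot is 18 mm below the rim.
- holder: White ceramic toothbrush holder, loose, 73 mm diameter, 100 mm high, with a steel top plate that has a 30 mm hole in the middle. The pump top stands in it, collar on the plate and dip tube in the hole. Origin at the centre of its underside.
- pill_box: Green plastic seven-day pill box, 34 x 154 x 24 mm (long along its y), lying loose. Leave it alone. Origin at the centre of its underside.
- pin_dish: Small blue ceramic dish with bobby pins, 84 mm diameter, 22 mm high, loose. Leave it alone. Origin at the centre of its underside.
- nail_clipper: Stainless nail clipper, 60 x 12 x 13 mm (long along its x), loose. Leave it alone. Origin at the centre of its underside.
- hairbrush: Small round wooden hairbrush, 190 mm long along its x, 44 mm thick, lying loose. Leave it alone. Origin on the shelf under the inner end of the bristles, handle to -x.
Not all that is in view belongs to the job. Leave any yellow look-alike of the holder alone.

How it is judged (in metres and radians):
On the way, in this order (a step that is already met when the one before it is completed fails the run):
1. the dip tube is in the bottle's neck (z of pump_collar in the frame of mouth below 0.05 m and horizontal distance between pump_collar and mouth below 0.012 m), for 0.1 s.
2. the collar has dropped, level, into the thread start (z of pump_collar in the frame of mouth below 0.0025 m and horizontal distance between pump_collar and mouth below 0.003 m and angle between pump_collar's own z axis and vertical below 0.07 rad), for 0.1 s.
At the end, for the whole second after the job is handed in: The pump top is screwed home on the bottle: its collar within about 0.8 mm of its lowest position, centred within 3 mm, level within 4 degrees, held there by the thread and at rest; the toothbrush holder stands and it and the four other things are within 30 mm of where they were (z of pump_collar in the frame of mouth below -0.0007 m and horizontal distance between pump_collar and mouth below 0.003 m and angle between pump_collar's own z axis and vertical below 0.07 rad and linear speed of pump below 0.01 m/s and angle between holder's own z axis and vertical below 0.1 rad and distance of each of pill_box, pin_dish, nail_clipper, hairbrush, holder from where it was at the start of the episode below 0.03 m); the robot touches nothing.
It fails at once if the collar is forced on the glass (more than 120 N between pump top and bottle) (contact force between pump and bottle above 120 N).
It fails at once if the collar is pressed or jammed hard (more than 45 N on the glass) while its lugs are still on top of the thread (contact force between pump and bottle above 45 N and z of pump_collar in the frame of mouth above 0.003 m).
It fails at once if the collar is turned under more than a light push (over 18 N on the glass) while its lugs still ride up the thread ramps (contact force between pump and bottle above 18 N and z of pump_collar in the frame of mouth above 0.0045 m and angular speed of pump above 0.1 rad/s).
It fails at once if a bystander or the toothbrush holder is pushed away (more than 30 mm) (distance of any of pill_box, pin_dish, nail_clipper, hairbrush, holder from where it was at the start of the episode above 0.03 m).
It also fails if it takes over 64 s, if anything falls off the work surface, if the arm or the gripper's body presses on something with over 40 N, if the wrist force passes 120 N, or if a joint passes its speed limit or range.

## Working session

There is one attempt and no reset: what is moved stays moved. The work goes in short steps, each a Python script; the robot and the scene stay as the last script left them, time stands still between calls to the robot, and variables do not carry over. Pictures are saved under pics/ and viewed, about 8 in all and at most 12, crops included, and the job is handed in when it is done.

```bash
mkdir -p pics; ls; python3 - <<'E'
from station import env,viewer
import cv2,numpy as np
for n in("top","side"):
    cv2.imwrite(f"pics/{n}0.png",viewer.camera(n)); p=viewer.camera_params(n);print(n,{k:np.round(v,3).tolist() for k,v in p.items()})
p=viewer.camera_params("wrist");print({k:np.round(v,3).tolist() for k,v in p.items()})
s=env.read_state();print(s)
E
```

```text
pics
top {'fx': 512.29, 'fy': 512.29, 'cx': 317.989, 'cy': 200.548, 'dist': [-0.117, 0.0, 0.0, 0.0, 0.0], 'pose': [[-0.011, 0.984, -0.18, 364.995], [-1.0, -0.012, -0.006, 24.533], [-0.008, 0.18, 0.984, 1191.568], [0.0, 0.0, 0.0, 1.0]]}
side {'fx': 379.306, 'fy': 379.306, 'cx': 317.189, 'cy': 206.042, 'dist': [0.016, 0.0, 0.0, 0.0, 0.0], 'pose': [[-0.999, 0.026, -0.043, 537.696], [-0.048, -0.737, 0.674, 448.963], [-0.014, 0.675, 0.737, 597.948], [0.0, 0.0, 0.0, 1.0]]}
{'fx': 314.702, 'fy': 314.702, 'cx': 320.895, 'cy': 202.267, 'dist': [-0.014, 0.0, 0.0, 0.0, 0.0], 'tool_from_camera': [[-0.0, 0.964, 0.266, 72.77], [1.0, -0.0, 0.001, -0.068], [0.001, 0.266, -0.964, -81.71], [0.0, 0.0, 0.0, 1.0]]}
{'time_s': 0.1, 'qpos': array([ 1.32300597e+00,  4.23747659e-01,  1.63058324e+00, -2.18401721e-05,
        1.08862692e+00, -1.89911139e-02]), 'dq': array([-1.86113441e-04, -2.65018582e-03, -2.45047660e-03,  2.75408532e-04,
        1.24294475e-05, -1.41518412e-03]), 'tau': array([-5.55299121e-04, -5.45616102e+01, -2.74325109e+01,  6.44420693e-02,
        1.88525452e-02,  9.70911884e-08]), 'tool_pos': array([141.63432962, 608.34399338, 302.00175094]), 'orientation': array([ 1.14145190e-01,  9.93463844e-01, -6.77807293e-04, -8.11949736e-05]), 'force': array([ 0.38687007,  1.39499017, -0.39941817]), 'wrist_torque': array([0.00803253, 0.00900987, 0.01556885]), 'width': 87.69203789177499}
```

View pics/top0.png

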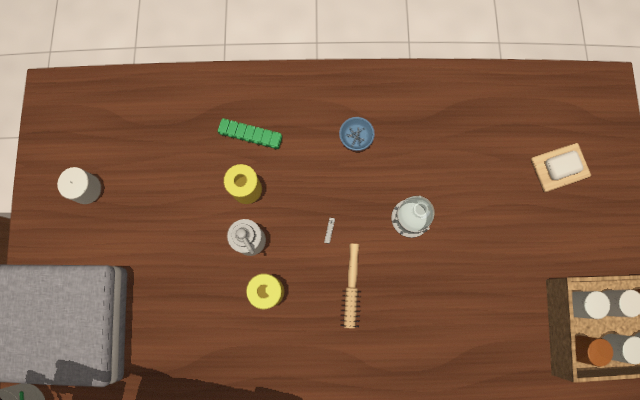

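View pics/side0.png

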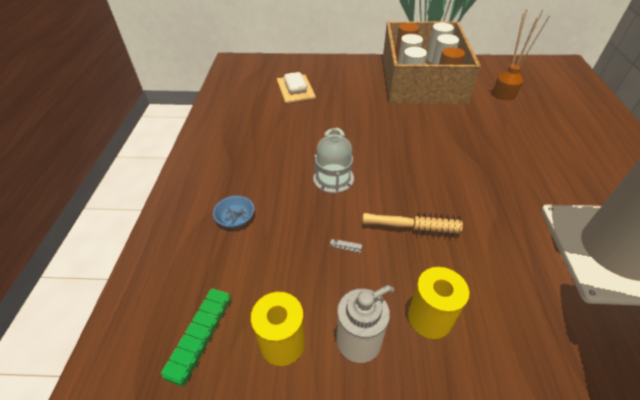

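The top view shows the steel pump in the white holder at (243,235), with its spout toward (255,250). Yellow look-alikes stand at (241,182) and (264,291). The bottle is at (413,216), with its mouth near (420,210). In the side view the pump head is at (366,297) and the mouth at (335,133). The white/steel holder with the pump fits the description and the yellow ones don't. I'll confirm this in a crop.

```bash
cat > h.py <<'E'
import cv2,numpy as np
from scipy.spatial.transform import Rotation as R
from station import env,set_gripper,viewer,workorder
def ray(name,uv,state=None):
    p=viewer.camera_params(name)
    K=np.array([[p["fx"],0,p["cx"]],[0,p["fy"],p["cy"]],[0,0,1.]])
    q=cv2.undistortPoints(np.array([[uv]],float),K,np.array(p["dist"],float))[0,0]
    d=np.array([q[0],-q[1],-1])
    if name=="wrist":
        T=np.eye(4);T[:3,:3]=R.from_quat(state["orientation"]).as_matrix();T[:3,3]=state["tool_pos"]
        T=T@np.array(p["tool_from_camera"])
    else: T=np.array(p["pose"])
    d=T[:3,:3]@d
    return T[:3,3],d/np.linalg.norm(d)
def onplane(r,z): return r[0]+r[1]*(z-r[0][2])/r[1][2]
def tri(rs):
    A=sum(np.eye(3)-np.outer(d,d) for o,d in rs);b=sum((np.eye(3)-np.outer(d,d))@o for o,d in rs)
    return np.linalg.solve(A,b)
def down(yaw): # tool z down, tool x at world angle yaw
    return (R.from_euler('z',yaw)*R.from_euler('x',np.pi)).as_quat()
E
python3 - <<'E'
from h import *
a=cv2.imread("pics/top0.png");b=cv2.imread("pics/side0.png")
c=lambda i,x,y:cv2.resize(i[y:y+75,x:x+100],None,fx=4,fy=4,interpolation=cv2.INTER_CUBIC)
cv2.imwrite("pics/crop.png",np.vstack([np.hstack([c(a,195,200),c(a,365,175)]),np.hstack([c(b,315,275),c(b,285,120)])]))
for n,t,s in(("pump",(242,234),(366,297)),("mouth",(420,210),(335,133))):
    print(n,tri([ray("top",t),ray("side",s)]).round(), onplane(ray("top",t),144 if n=="pump" else 128).round(),onplane(ray("side",s),144 if n=="pump" else 128).round())
E
```

```text
pump [490. 189. 134.] [489. 188. 144.] [492. 195. 144.]
mouth [ 538. -185.  127.] [ 537. -185.  128.] [ 539. -184.  128.]
```

View pics/crop.png

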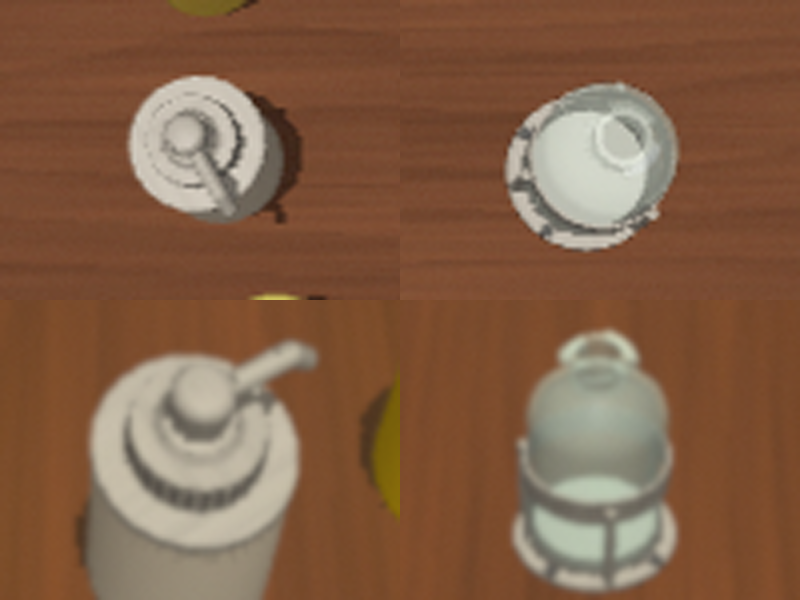

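The crop confirms a steel pump in the white, steel-plated holder, with the spout pointing about (-0.87,-0.49) in world axes. There's a grey box near the start pose, so I'll lift first, then look closer with the wrist camera.

```bash
python3 - <<'E'
from h import *
p=env.read_state()["tool_pos"]
env.move_l([p[0],p[1],450],rate=250)
env.reach([490,189,330],down(np.radians(29)))
s=env.read_state();im=viewer.camera("wrist");cv2.imwrite("pics/w1.png",im)
print(s["time_s"],s["tool_pos"],s["qpos"],s["orientation"],s["force"])
np.save("w1.npy",np.r_[s["tool_pos"],s["orientation"]])
E
```

```text
2.85 [489.95742963 189.60497613 330.06130068] [3.46511685e-01 2.43550867e-01 1.82387765e+00 1.81527633e-04
 1.07397444e+00 1.40978531e+00] [ 9.67985847e-01  2.51004748e-01  8.70479722e-05 -8.82361537e-05] [-0.15055852  0.97949462  0.75355056]
```

View pics/w1.png

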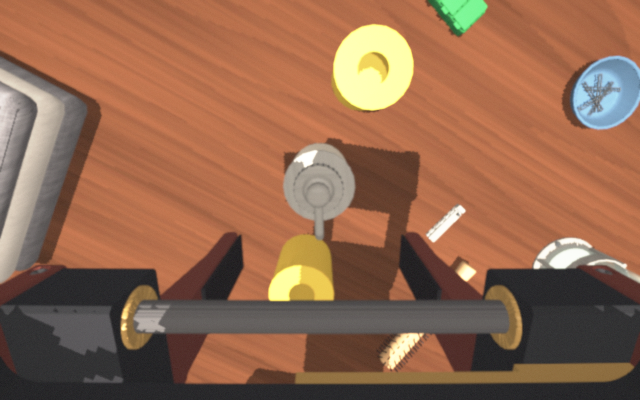

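The wrist view shows the pump head at about (318,191), with its spout running straight down the image to (320,236), so the yaw is right. The white plate is centred near (320,182).

```bash
python3 - <<'E'
from h import *
v=np.load("w1.npy");s=dict(tool_pos=v[:3],orientation=v[3:])
for n,uv,z in(("head",(318,192),144),("tip",(320,235),132),("plate",(319.5,182),100)):
    print(n,onplane(ray("wrist",uv,s),z).round(1))
im=cv2.imread("pics/w1.png")[135:250,270:370]
cv2.imwrite("pics/w1c.png",cv2.resize(im,None,fx=5,fy=5,interpolation=cv2.INTER_CUBIC))
for q6yaw in (29,56): print(env.ik([538,-185,250],down(np.radians(q6yaw))))
E
```

```text
head [495.7 195.6 144. ]
tip [457.3 172.3 132. ]
plate [496.  194.5 100. ]
[-3.52118349e-01  4.08762593e-01  1.79540692e+00 -4.44089210e-16
  9.37423135e-01  7.12532495e-01]
[-3.52118349e-01  4.08762593e-01  1.79540692e+00 -4.44089210e-16
  9.37423135e-01  2.41293597e-01]
```

View pics/w1c.png

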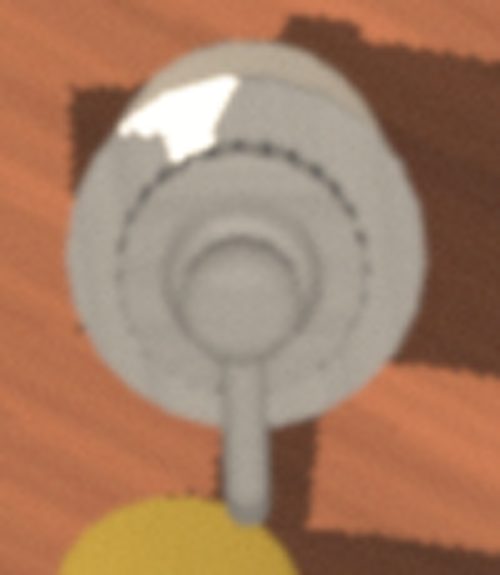

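The enlarged crop gives head centre (318.2,195.4), collar top centre (318.4,189.4), plate centre (319.3,185.3) and spout tip (319.4,238). Next: compute the grasp, grip the collar just above the plate, and lift.

```bash
python3 - <<'E'
from h import *
v=np.load("w1.npy");s=dict(tool_pos=v[:3],orientation=v[3:])
P=[onplane(ray("wrist",uv,s),z) for uv,z in(((318.2,195.4),144),((318.4,189.4),118),((319.3,185.3),100),((319.4,238),132))]
print(np.round(P,1))
c=np.mean(P[:3],0);d=c-P[3];yaw=np.arctan2(d[1],d[0]);print(c,np.degrees(yaw))
q=down(yaw)
env.move_l([c[0],c[1],240],q,rate=150)
hit=env.move_l([c[0],c[1],183],rate=80,f_stop=8)
s=env.read_state();print(hit,s["time_s"],s["tool_pos"],s["force"])
set_gripper(40)
s=env.read_state();print(s["time_s"],s["tool_pos"],s["force"],s["wrist_torque"],s["width"])
np.save("grasp.npy",np.r_[s["tool_pos"],yaw])
E
```

```text
[[493.1 194.  144. ]
 [492.5 193.7 118. ]
 [492.9 193.  100. ]
 [454.3 171.3 132. ]]
[492.8427962  193.53528438 120.66666667] 29.973838428947793
False 4.5083 [493.10334832 193.62693379 183.22652742] [0.34131959 0.57784731 0.72786889]
5.2333 [492.84333538 193.58071817 183.08193525] [-0.39270368 -0.23380602  1.667347  ] [-0.00621348  0.26107056  0.00265581] 46.508200544864
```

```bash
python3 - <<'E'
from h import *
g=np.load("grasp.npy")
env.move_l([g[0],g[1],325],rate=150)
s=env.read_state();print(s["time_s"],s["force"],s["wrist_torque"],s["width"])
y=np.radians(56);m=np.array([538,-185])-95*np.array([np.cos(y),np.sin(y)])
env.reach([m[0],m[1],340],down(y))
s=env.read_state();im=viewer.camera("wrist");cv2.imwrite("pics/w2.png",im)
np.save("w2.npy",np.r_[s["tool_pos"],s["orientation"]])
print(s["time_s"],s["tool_pos"],s["qpos"],s["force"],s["wrist_torque"],s["width"])
b=viewer.camera("side");cv2.imwrite("pics/s2.png",b)
cv2.imwrite("pics/v2.png",np.vstack([cv2.resize(im[0:260,120:520],(800,520))[:,:]]))
E
```

```text
6.3333 [-0.13163682 -0.40523426 -1.0244361 ] [-0.0253617   0.12243325  0.00092912] 46.625550199046536
8.0083 [ 485.1051865  -263.12795287  339.78363842] [-5.18676086e-01  2.73449181e-01  1.75843732e+00  2.97501502e-04
  1.11015791e+00  7.41575399e-02] [ 0.22419532  0.38117341 -2.17240231] [-0.03929788  0.10125317 -0.00584715] 46.772086299414724
```

View pics/v2.png

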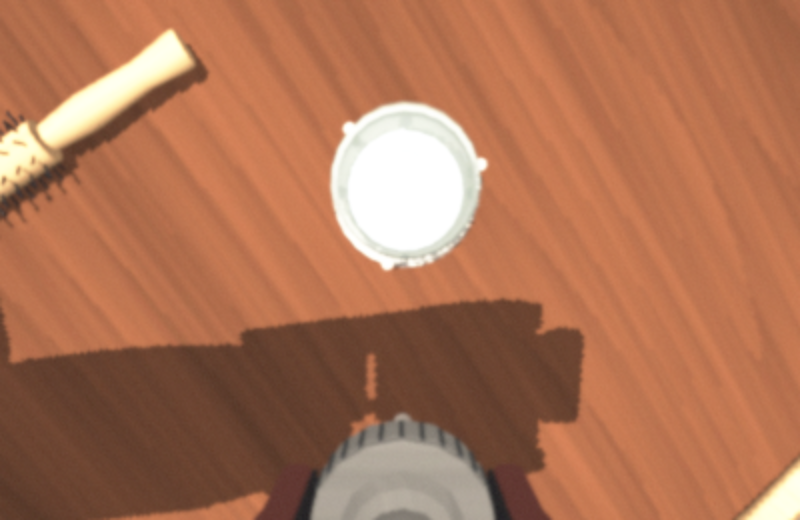

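View pics/s2.png

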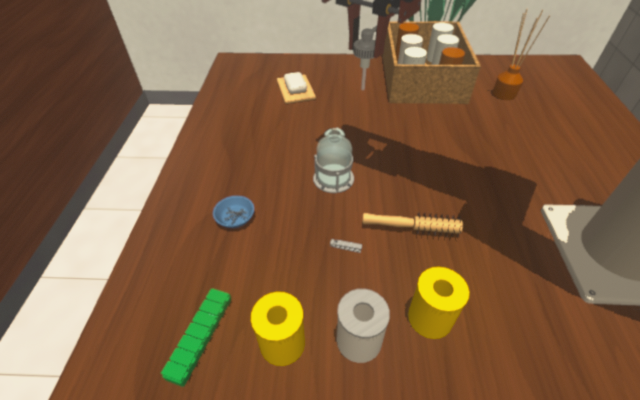

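The holder stands empty and unmoved, and the pump hangs upright in the gripper. The bottle in the wrist view is washed out, with its outer ring centred near (406,184) in the crop. I'll stretch the highlights to find the rim.

```bash
python3 - <<'E'
from h import *
im=cv2.imread("pics/w2.png")[45:140,275:370]
a=cv2.resize(im,(475,475),interpolation=cv2.INTER_CUBIC).min(2)
a=cv2.cvtColor(np.clip((a.astype(float)-170)*3,0,255).astype(np.uint8),cv2.COLOR_GRAY2BGR)
t=cv2.imread("pics/top0.png")[192:232,400:440]
t=cv2.resize(cv2.createCLAHE(3,(2,2)).apply(t[:,:,1]),(320,320),interpolation=cv2.INTER_CUBIC)
t=cv2.copyMakeBorder(cv2.cvtColor(t,cv2.COLOR_GRAY2BGR),0,155,0,0,cv2.BORDER_CONSTANT)
cv2.imwrite("pics/v3.png",np.hstack([a,t]))
print(tri([ray("top",(420.6,209.2)),ray("side",(334.4,132.5))]), onplane(ray("top",(420.6,209.2)),128))
E
```

```text
[ 539.47285145 -186.09976658  127.20030426] [ 538.84803927 -185.85748123  128.        ]
```

View pics/v3.png

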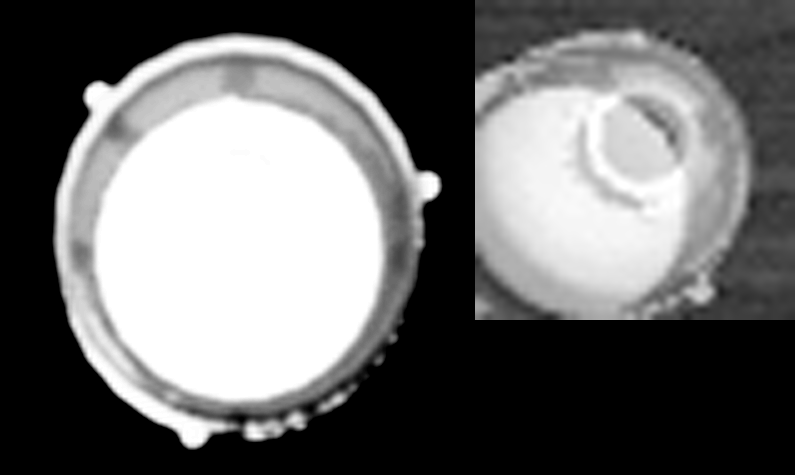

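```bash
python3 - <<'E'
from h import *
v=np.load("w2.npy");s=dict(tool_pos=v[:3],orientation=v[3:])
for z in(0,5,60): print(z,onplane(ray("wrist",(322.4,92),s),z))
print(onplane(ray("top",(420.3,209)),128))
E
```

```text
0 [ 543.03078826 -180.22093375    0.        ]
5 [ 542.82861351 -180.48879605    5.        ]
60 [ 540.60469119 -183.4352813    60.        ]
[ 539.28411018 -185.23901809  128.        ]
```

The top, side and wrist estimates of the mouth disagree by a few mm. I'll take two oblique wrist views from opposite sides, where the rim should show against the wood, and triangulate.

```bash
python3 - <<'E'
from h import *
y=np.radians(56);tx=np.array([np.cos(y),np.sin(y)]);ty=np.array([np.sin(y),-np.cos(y)])
m=np.array([540,-184]);out=[]
for i,a in enumerate((150,-140)):
    p=m-70*tx+a*ty
    env.move_l([*p,315],down(y),rate=200);env.hold(.2)
    s=env.read_state();im=viewer.camera("wrist");cv2.imwrite(f"pics/o{i}.png",im)
    np.save(f"o{i}.npy",np.r_[s["tool_pos"],s["orientation"]])
    from h import viewer as V
    P=V.camera_params("wrist");T=np.eye(4);T[:3,:3]=R.from_quat(s["orientation"]).as_matrix();T[:3,3]=s["tool_pos"];T=T@np.array(P["tool_from_camera"])
    c=np.linalg.inv(T)@np.array([540,-184,128,1]);u=P["cx"]+P["fx"]*c[0]/-c[2];v=P["cy"]+P["fy"]*c[1]/c[2]
    print(s["time_s"],u,v)
    x0,y0=int(u)-40,max(0,int(v)-40);print(x0,y0)
    k=cv2.resize(im[y0:y0+80,x0:x0+80],(400,400),interpolation=cv2.INTER_CUBIC);out.append(k)
cv2.imwrite("pics/v4.png",np.hstack(out))
E
```

```text
9.2333 140.09909838914834 118.37945558132773
100 78
11.0833 490.1705667995388 118.48005618717025
450 78
```

View pics/v4.png

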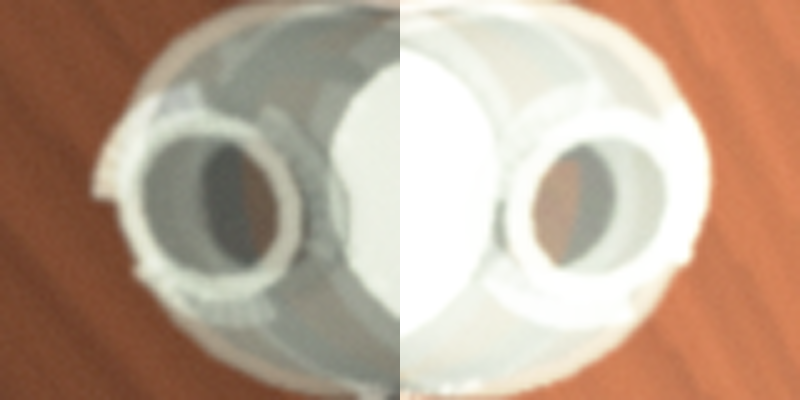

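Both oblique views show the rim clearly. The crop centres are (210,201) and (199,205), which correspond to image pixels (141.7,117.8) and (489.4,118.6).

```bash
python3 - <<'E'
from h import *
rs=[]
for i,uv in enumerate(((141.7,117.8),(489.4,118.6))):
    v=np.load(f"o{i}.npy");rs.append(ray("wrist",uv,dict(tool_pos=v[:3],orientation=v[3:])));print(onplane(rs[-1],128))
m=tri(rs);print(m)
m=np.array([*np.mean([onplane(r,128)[:2] for r in rs],0)]);print(m);np.save("m.npy",m)
y=np.radians(56);q=down(y)
env.move_l([*m,315],q,rate=150);env.hold(.2)
s=env.read_state();print(s["time_s"],s["tool_pos"],s["force"],s["wrist_torque"],s["qpos"][5])
# collar centre = TCP-74; mouth at 128 -> TCP z=202+zc
h=env.move_l([*m,240],rate=100,f_stop=5)
s=env.read_state();print(h,s["time_s"],s["tool_pos"],s["force"],s["wrist_torque"])
cv2.imwrite("pics/s3.png",cv2.resize(viewer.camera("side")[60:220,240:440],(800,640))[:600])
E
```

```text
[ 540.99855745 -183.67264058  128.        ]
[ 540.13944288 -183.81532734  128.        ]
[ 540.55677977 -183.74179928  127.41149595]
[ 540.56900017 -183.74398396]
12.5333 [ 540.10743336 -183.71852733  315.18762363] [-0.13312062  0.15612881 -2.17142893] [-0.07108473  0.08304703 -0.01356083] 0.24491128943268334
False 13.4333 [ 540.9419668  -183.88151076  240.47863732] [ 0.14465782  0.40819557 -1.12569836] [-0.06097023  0.07619057  0.01035266]
```

View pics/s3.png

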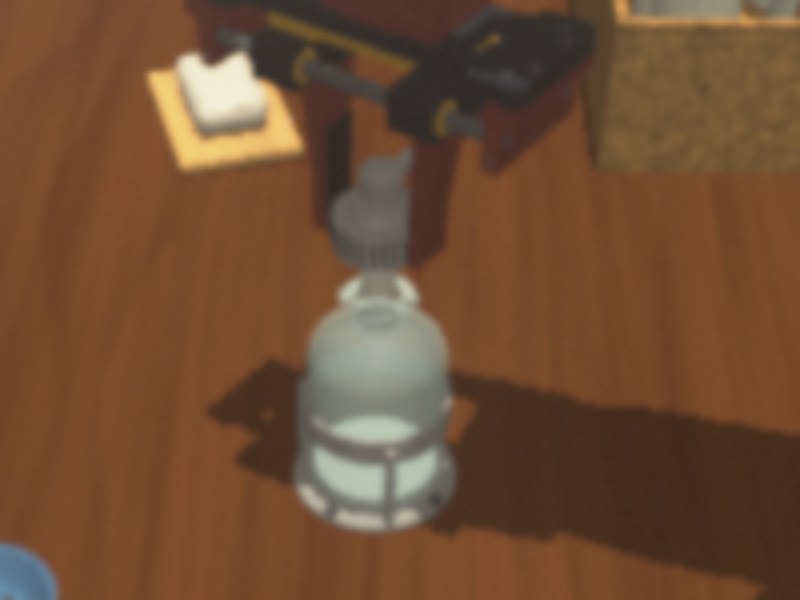

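The side view shows the dip tube entering the neck, with the collar concentric and upright above it. I'll lower it to light contact.

```bash
python3 - <<'E'
from h import *
m=np.load("m.npy")
env.move_l([*m,214],rate=40,f_stop=6)
def F(n=4):
    r=[]
    for _ in range(n): env.hold(.02);s=env.read_state();r.append(np.r_[s["force"],s["wrist_torque"],s["tool_pos"]])
    return np.mean(r,0),s
f,s=F();print(s["time_s"],f.round(2))
h=env.move_l([*m,199],rate=12,f_stop=6)
for _ in range(2):
    f,s=F();print(h,s["time_s"],f.round(2))
E
```

```text
14.35 [-5.0000e-02 -4.0000e-01 -1.2900e+00 -7.0000e-02  1.2000e-01  0.0000e+00
  5.4071e+02 -1.8379e+02  2.1414e+02]
True 15.1583 [-9.4000e-01  5.2000e-01  5.7700e+00 -0.0000e+00  2.9000e-01  2.0000e-02
  5.4063e+02 -1.8376e+02  2.0628e+02]
True 15.225 [-1.2100e+00 -1.0000e-01  5.5400e+00  1.0000e-02  2.8000e-01  1.0000e-02
  5.4061e+02 -1.8376e+02  2.0628e+02]
```

```bash
cat >> h.py <<'E'
def F(n=3):
    r=[]
    for _ in range(n): env.hold(.01);s=env.read_state();r.append(np.r_[s["time_s"],s["force"],s["wrist_torque"],s["tool_pos"],s["qpos"][5]])
    return np.mean(r,0)
def push(f): return f[3]+1.3
E
python3 - <<'E'
from h import *
m=np.load("m.npy");yaw=56.;z=206.2
for i in range(6):
    yaw+=4
    env.move_l([*m,z],down(np.radians(yaw)),rate=30)
    f=F();e=push(f);print(yaw,round(z,2),"t%.2f push%.1f Tz%.3f z%.2f"%(f[0],e,f[6],f[9]),f[[1,2,4,5]].round(2))
    if e>13: z+=.3;env.move_l([*m,z],rate=10)
    else: z+=np.clip((e-6)*.05,-.3,.3)
np.save("st.npy",[yaw,z])
E
```

```text
60.0 206.2 t15.49 push5.8 Tz0.056 z206.62 [ 0.02 -0.04 -0.05  0.18]
64.0 206.19 t15.77 push6.7 Tz0.036 z206.67 [-0.28  0.55 -0.04  0.12]
68.0 206.22 t16.04 push4.9 Tz0.033 z206.43 [ 0.72 -0.19 -0.12 -0.13]
72.0 206.17 t16.32 push0.1 Tz0.018 z205.65 [ 0.91  0.29 -0.04 -0.08]
76.0 205.88 t16.59 push2.1 Tz-0.011 z205.74 [-0.49  0.14 -0.03  0.18]
80.0 205.68 t16.87 push5.3 Tz0.001 z205.89 [-0.76  0.63  0.07  0.3 ]
```

```bash
python3 - <<'E'
from h import *
m=np.load("m.npy");yaw,z=np.load("st.npy")
for i in range(22):
    yaw+=4
    env.move_l([*m,z],down(np.radians(yaw)),rate=30)
    f=F();e=push(f);print(yaw,round(z,2),"t%.2f push%.1f Tz%.3f z%.2f"%(f[0],e,f[6],f[9]),f[[1,2,4,5]].round(2))
    if e<2.5:
        # feel downward without turning
        h=env.move_l([*m,z-2.5],rate=12,f_stop=5);f=F();print("  feel",h,"push%.1f z%.2f"%(push(f),f[9]))
        z=f[9]-.2 if not h else f[9]
        if f[9]<203.5: print("drop");break
    elif e>11: z+=.4;env.move_l([*m,z],rate=10)
    else: z+=np.clip((e-6)*.06,-.3,.35)
    if f[10]<-2.4: print('limit');break
np.save("st.npy",[yaw,z])
E
```

```text
84.0 205.65 t17.14 push7.3 Tz-0.014 z206.06 [-1.15  1.01  0.08  0.34]
88.0 205.73 t17.42 push8.6 Tz0.004 z206.27 [-1.02  1.29  0.1   0.36]
92.0 205.88 t17.69 push8.8 Tz0.028 z206.49 [-1.75  0.74  0.12  0.36]
96.0 206.05 t17.97 push9.1 Tz0.006 z206.71 [-2.    1.46  0.17  0.39]
100.0 206.23 t18.24 push9.6 Tz-0.002 z206.94 [-1.34  1.85  0.14  0.43]
104.0 206.45 t18.52 push9.8 Tz-0.010 z207.17 [-1.57  1.65  0.11  0.41]
108.0 206.68 t18.79 push9.2 Tz0.016 z207.41 [-1.67  1.22  0.12  0.4 ]
112.0 206.88 t19.07 push10.0 Tz-0.024 z207.62 [-1.62  1.88  0.11  0.41]
116.0 207.11 t19.34 push9.9 Tz-0.004 z207.86 [-1.86  1.43  0.13  0.39]
120.0 207.35 t19.62 push10.2 Tz-0.003 z208.11 [-1.48  1.46  0.12  0.46]
124.0 207.6 t19.89 push9.5 Tz0.025 z208.36 [-2.38  0.98  0.07  0.42]
128.0 207.81 t20.17 push9.1 Tz0.059 z208.59 [-1.85  1.47  0.12  0.42]
132.0 208.0 t20.44 push9.8 Tz0.012 z208.76 [-1.29  0.51  0.08  0.42]
136.0 208.23 t20.72 push9.1 Tz0.036 z208.95 [-1.84  0.85  0.08  0.29]
140.0 208.41 t20.99 push6.9 Tz0.067 z208.95 [0.26 0.18 0.07 0.  ]
144.0 208.47 t21.27 push7.1 Tz0.012 z208.92 [ 1.28  0.13  0.09 -0.18]
148.0 208.53 t21.54 push-0.2 Tz-0.039 z207.84 [ 0.59  0.12 -0.    0.01]
  feel False push-0.6 z205.67
152.0 205.47 t22.20 push-0.3 Tz-0.006 z205.49 [-0.12  0.02  0.01  0.02]
  feel False push3.8 z203.30
drop
```

The collar climbed the ramp, went over the top at about 146° and dropped to a collar height of about 1.2 mm. Now I'll screw it clockwise while following it down under light push, watching the moment.

```bash
python3 - <<'E'
from h import *
m=np.load("m.npy");yaw,z=np.load("st.npy")
env.hold(.15);f=F();print("start push%.1f z%.2f Tz%.3f"%(push(f),f[9],f[6]))
st=4
for i in range(40):
    yaw-=st
    env.move_l([*m,z],down(np.radians(yaw)),rate=30)
    f=F();e=push(f);print(yaw,round(z,2),"t%.2f push%.1f Tz%.3f z%.2f"%(f[0],e,f[6],f[9]),f[[1,2,4,5]].round(2))
    if f[6]>.55: print("stop");break
    if f[6]>.33: st=2
    if f[9]>204.5: print("rose");break
    z+=np.clip((e-5)*.06,-.35,.35)
    if e>25 or e<-20: print("force");break
np.save("st.npy",[yaw,z])
E
```

```text
start push4.0 z203.21 Tz0.026
148.0 203.1 t23.03 push3.9 Tz-0.038 z203.24 [ 0.51 -0.39 -0.05 -0.08]
144.0 203.04 t23.31 push4.5 Tz-0.039 z203.15 [ 0.3  -0.46 -0.08 -0.06]
140.0 203.0 t23.58 push4.8 Tz-0.009 z203.09 [ 0.08 -0.07 -0.04 -0.06]
136.0 202.99 t23.86 push5.0 Tz-0.021 z203.04 [ 1.08 -0.71 -0.07 -0.07]
132.0 202.99 t24.13 push5.4 Tz-0.026 z203.01 [ 0.39  0.17 -0.09 -0.07]
128.0 203.01 t24.41 push4.2 Tz-0.031 z203.01 [ 0.34  0.48 -0.06 -0.04]
124.0 202.97 t24.68 push5.4 Tz-0.038 z202.97 [ 0.    0.64 -0.08 -0.03]
120.0 202.99 t24.96 push5.0 Tz-0.070 z202.98 [-0.32  0.15 -0.08 -0.04]
116.0 202.99 t25.23 push4.9 Tz-0.020 z202.98 [-0.3   0.2  -0.09  0.02]
112.0 202.98 t25.51 push4.3 Tz-0.042 z202.83 [ 0.18  0.42 -0.11  0.02]
108.0 202.94 t25.78 push2.4 Tz-0.095 z202.67 [-0.53  0.07 -0.07  0.06]
104.0 202.79 t26.06 push0.9 Tz-0.084 z202.49 [-0.37  0.53 -0.01  0.14]
100.0 202.54 t26.33 push-0.2 Tz-0.053 z202.31 [-0.27  1.03  0.05  0.2 ]
96.0 202.23 t26.61 push0.1 Tz-0.100 z202.09 [-1.11  1.64  0.09  0.25]
92.0 201.93 t26.88 push0.5 Tz-0.089 z201.86 [-1.59  1.03  0.15  0.32]
88.0 201.66 t27.16 push1.2 Tz-0.099 z201.65 [-1.94  1.75  0.18  0.38]
84.0 201.43 t27.43 push0.9 Tz-0.108 z201.41 [-1.1   1.46  0.13  0.36]
80.0 201.19 t27.71 push0.6 Tz-0.118 z201.19 [-1.04  1.37  0.13  0.37]
76.0 200.92 t27.98 push1.3 Tz-0.046 z200.98 [-1.66  1.29  0.13  0.36]
72.0 200.7 t28.26 push1.5 Tz-0.111 z200.77 [-1.02  1.43  0.09  0.33]
68.0 200.49 t28.53 push3.7 Tz0.378 z200.67 [-1.69  2.58  0.29  0.46]
66.0 200.41 t28.81 push6.3 Tz0.670 z200.63 [-2.88 -0.08 -0.04  0.7 ]
stop
```

The moment rose steeply at the stop, 81° after the drop, with the collar at about -1.5 mm, so it's home. Let go, rise and check.

```bash
python3 - <<'E'
from h import *
set_gripper(70)
m=np.load("m.npy");f=F();print(f.round(2))
env.move_l([*m,300],rate=100)
y=np.radians(66);tx=np.array([np.cos(y),np.sin(y)])
env.move_l([*(m-120*tx),330],rate=200)
cv2.imwrite("pics/e1.png",np.vstack([cv2.resize(viewer.camera("side")[90:400,130:490],(720,310*2))[:340],viewer.camera("wrist")[:240,0:640].repeat(1,0).copy() if 0 else cv2.copyMakeBorder(viewer.camera("wrist")[:240],0,0,40,40,cv2.BORDER_CONSTANT)]))
s=env.read_state();print(s["time_s"],s["width"],s["force"])
# holder/bystander motion: difference of top views
a=cv2.imread("pics/top0.png").astype(int);b=viewer.camera("top");cv2.imwrite("pics/top1.png",b)
for n,(x,yy,w,h) in dict(pill=(210,110,80,45),dish=(330,110,55,50),clip=(318,210,25,40)).items():
    print(n,np.abs(a[yy:yy+h,x:x+w]-b[yy:yy+h,x:x+w]).mean().round(1))
E
```

```text
[ 2.9400e+01 -4.1000e-01  1.0000e-02  0.0000e+00 -8.0000e-02  9.0000e-02
 -1.0000e-02  5.4062e+02 -1.8375e+02  2.0036e+02  7.0000e-02]
31.425 70.10873967689167 [-0.95978527 -0.48063732 -0.13746324]
pill 1.3
dish 1.2
clip 1.2
```

View pics/e1.png

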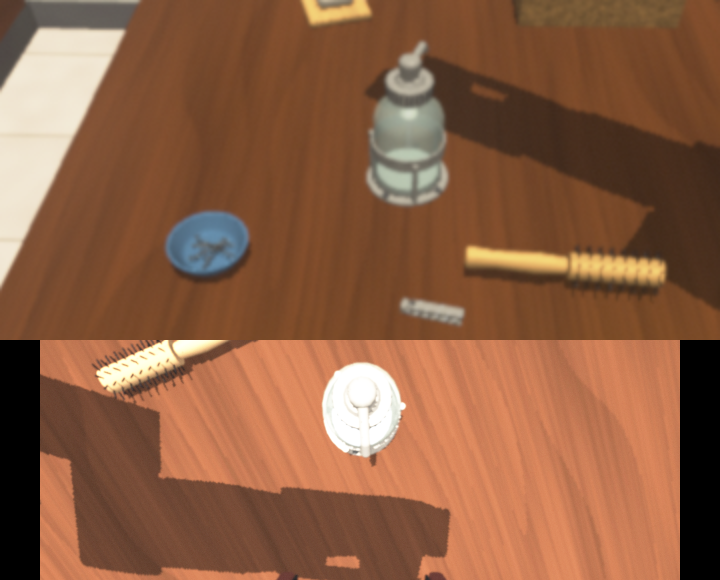

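The pump sits level and low on the bottle, with the spout turned to match the end yaw. The dish, brush and clipper haven't moved and the gripper is clear. I'll hand it in.

```bash
python3 -c "
from station import workorder;print(workorder.sign_off())"
```

```text
the job is handed in; nothing more can be done
None
```

The pump top is screwed home on the bottle and released, and the job was handed in at about 31.5 s of the 64 s allowed. Sign-off gave no verdict.

- **Placing:** I took the pump out of the white holder and set it on the neck with about 7 N.
- **Turning backward:** I turned it about 90° counter-clockwise under no more than about 10 N, as read at the wrist. It climbed the ramp, went over the top, and dropped to about 1.2 mm above the rim.
- **Screwing home:** I then turned it clockwise until the moment jumped to 0.67 N m. That was about 81° after the drop, with the collar about 1.5 mm below the rim by tool height.

**Last checks:**
- The pictures after release show the pump low and level on the bottle.
- The gripper is clear, with force near zero.
- The pill box, pin dish and nail clipper areas match the first top view.
- The hairbrush looks undisturbed in the side view.
- I last saw the holder standing in place after the lift and did not measure it again at the end. Nothing came near it after that.

**What disagreed:**
- My estimates of the mouth position from the top, side and first wrist views differed by up to about 5 mm. Two opposed wrist views agreed within 1 mm, and I used those.
- While screwing on, the turning moment read slightly negative (about -0.1 N m), not the expected 0.2 to 0.35, until it rose sharply at the stop. I relied on that rise and the collar height.

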